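# Third hand for screwing down the band pusher mount

## Robot

A 6-joint arm with a two-finger parallel gripper is mounted at the origin on the work surface. World frame = base frame: x ahead of the robot, y to its left, z up, the work surface at z = 0. Lengths are in m, angles in degrees, forces in N, time in s.
With the tool pointing down it reaches from about 0.25 to 0.725 m from the base axis. Payload 9.7 kg.
Tool frame: the origin (TCP) lies at the very end of the fingers, on their centre line; the grasp point (between the pads) lies grasp_offset behind it (grasp_offset is the distance from the TCP to the grasp point, in m); z points along the fingers, y is the line along which they close (so a half turn about z gives the same grasp; the last joint's range is limited). The gripper opens to 85 mm and grips with 20 to 120 N. Pads are 22 mm wide; open, the fingers measure 114 mm over their backs; the gripper's body (76 mm by 85 mm) begins 54 mm behind the grasp point. The pads swing forward as they close: fully open they stand 13 mm farther back than shut.
Start: joints at [64.687, 4.979, 10.078, 95.1, 0, 90], TCP at [0.235, 0.497, 0.231] pointing down, gripper open.
Joint ranges: [-179.16, 179.16], [-48.56, 103.87], [-65.8, 70.77], [-126.05, 130.52], [-82.76, 87.17], [-180, 180]. Speed limits (degrees/s): [127.2, 127.2, 147.25, 180, 180, 180].

## Interface

Orientations are given as [roll, pitch, yaw] about the fixed x, y, z axes, in that order (R = Rz(yaw) Ry(pitch) Rx(roll)).
In Python, from workcell import get_obs, camera, calibration, job_done, recognise, cut_out, mark_of, grasp_offset gives the robot as it stands.
- The arm moves only by the tool servo_tool, never from a script. Its argument "moves" is a list of rows, each a list of 3 entries, a list of its own where there are three numbers: the turn, a rotation vector about the tool's x, y, z in degrees, then the shift along the tool's x, y, z in m, then the opening in per cent of the stroke, from 0 (shut) to 100 (fully open). In form: [[[ax, ay, az], [x, y, z], claw], ...]. A call has 1 to 12 rows; each row shifts and turns the commanded pose from where the row before left it, along the tool's axes as they then stand; what a row does not reach is not made up. A row lasts 1/10 s, in which the tool goes at most 50 mm and 8.59 degrees, less where a joint would pass 70% of its speed; a pose out of reach is approached as far as the arm can. A call is refused whole if a number of a shift passes 0.05 or a number of a turn 8.59, either way. A call with a gripper value outside its range is refused whole. The fingers move at their own pace and stop on an object; "force" is the grip in N (left out, the last holds). Time passes only in rows, so rows that do not move let the fingers close. It gives the time, the measured TCP pose, the force, the opening and the grip force at its end, in the units of the state.
- get_obs(): the state, without advancing time (a new reading comes with each control period).
- camera(name): name is "scene" or "top" or "wrist"; returns (picture, depth): 420x560x3 uint8, red, green, blue; 420x560 float32, m along the optical axis (not along the pixel's ray), 0 where there is no reading.
- calibration(name): a dict with "camera_matrix" (3x3 intrinsics, pixels), "dist" ([k1, k2, p1, p2, k3] as OpenCV has them; the pictures are not rectified), "R" (3x3) and "t" (3): a world point X has camera coordinates R X + t. Camera axes: x right, y down, z forward; pixel columns grow to the right and rows downward; lengths in m; the calibration is good to about 2 mm. A picture is of the moment at which its call begins: read the wrist's pose just before it. calibration takes no time and is no camera call; for the wrist camera it gives the pose at the moment of the call.
- job_done(): hands the job in; it is judged then, once.
Trained networks look in the newest picture that a camera, given by its name, has taken for a name from the list of things; names that differ only in an ending like _2 or _b are one class to them, and where a whole thing is asked for, a point or a joint stands for the part that bears it (a point fixed in the world has none). Each returns a list of dicts, best first, with "score" (0 to 1); they miss things now and then, are a little off and sometimes report something else, mostly with a low value. They report only what shows in the picture. A call takes as long as a camera call.
- recognise(name, camera): "xyz" ([x, y, z] in m, in the coordinates of the camera as it stood for that picture, good to about 4 mm: the middle of the surface that is visible of it).
- cut_out(name, camera): "mask" (420x560 bool, what is visible of it).
- mark_of(name, camera): "xyz" ([x, y, z] in m, in the coordinates of the camera as it stood for that picture, good to about 4 mm: a listed point, or the origin of a listed thing).
The state is a dict: "time": time; "q": joint angles; "qd": joint speeds; "joint_efforts": joint torques, N m; "ee_pos": TCP position; "tcp_rot": TCP orientation; "wrist_force": force on the tool from outside, world axes, zero at the start; "torque": the same for the moment, N m; "opening": finger opening in m; "grasp_force": force on a finger pad.
Only numpy, scipy, OpenCV 4.12 (cv2) and the standard library are available. Lean on these libraries where they do the work, as an engineer would, in place of code of your own. Each camera call takes 0.05 s, during which the arm holds its last target. There are 200 camera calls.

## Task

Push the stop carriage of the locating jig along its slide, towards the robot's left, until the spring detent clicks in at the end, and leave it there. Then bring the band pusher mount, flat on the counter with its front square and centred against the carriage's sprung pad, and press it steadily with about 8 newtons (the pad pushed in about halfway, never bottomed), as a third hand for the technician who will screw it down. Hold that push for three seconds and finish while still holding the mount and pressing; leave everything else on the counter where it is.

Things in the scene. Friction and masses are not known exactly. Their poses are not given: they have to be found in the camera images.
- jig: Locating jig, fixed to the counter: aluminium base 70 (x) x 240 (y) x 12 mm, a rail along y on it and at each end (y = -118..-102 and 102..118 mm) a dark steel end block, 46 mm high. Origin: centre of its underside, on the counter. x points away from the robot (turned up to 17 degrees), y along the slide to the robot's left, z up.
- carriage (a joint): Travel (m) along jig +y of the dark steel stop carriage: 60 mm along y, 56 along x, 22 to 50 mm above the counter. At v its centre is at jig x = 0, y = v - 0.070. Starts at 0 to 0.07. The detent seats at 0.140: the last 11 mm before it need 8 to 10 N, then it is drawn in and stays (home: above 0.137). Travel ends at 0.142 on the left end block.
- carriage_tab (a point): Top centre of the aluminium tab on the carriage, by which it is pushed or pinched: 14 mm wide along jig y, 26 mm along x, 50 to 95 mm above the counter, centred at jig x = +10 mm. Axes as the jig's.
- pad (a joint): How far the steel sprung pad on the carriage's near (-x) side is pushed in towards the carriage along the jig's +x, in m: 0 free, 0.020 bottomed. Spring stiffness 800 N/m without preload: 0.010 is 8 N.
- pad_face (a point): Centre of the pad's near face, 7 mm above the counter; moves with the pad. The pad is a plate 8 mm thick, 52 mm wide along y, 3 to 45 mm above the counter. Free, its face is at jig x = -75 mm (39 mm between the plate and the carriage) and at the carriage's centre in y. Axes as the jig's: press along +x.
- mount: Band pusher mount, loose, about 0.45 kg: steel foot 80 (x) x 64 (y) x 14 mm high; centred on it an aluminium block 40 (x) x 36 (y) mm, 14 to 60 mm up, to grip across y, with a pin on top to 74 mm. A lever with a black ball runs from its rear back and up to x = -112, z = 84 mm; it points roughly to the robot. Origin: centre of the foot's underside; +x to the flat front, away from the lever.
- mount_front (a point): Centre of the foot's flat front face (mount x = +40 mm, 7 mm above the underside): the face that goes against the pad. Axes as the mount's.
- bottle: Squat amber glass bottle with black cap, 60 mm diameter, 75 mm high, loose; origin centre of underside. The mount and this bottle stand on opposite sides, left and right, near the robot. To be left alone.
- case1: Lowest of a stack of three loose teal plastic bracket cases, each 80 x 110 x 22 mm; origin centre of underside. Leave alone.
- case2: Middle teal case of the stack; origin centre of underside. Leave alone.
- case3: Top teal case of the stack, its top 66 mm above the counter; origin centre of underside. Leave alone.
- mathieu: Steel Mathieu holder lying flat, about 140 x 45 x 8 mm, loose; origin at its pivot, on the counter. Leave alone.
- mirror: Chrome mouth mirror lying flat, 157 mm long along its x, 6 mm thick, loose; origin on the counter under its handle. Leave alone.

How it is judged (in metres and radians):
On the way, in this order (a step that is already met when the one before it is completed fails the run):
1. the carriage is clicked home in its detent (value of joint carriage above 0.137 m and velocity of joint carriage below 0.01 m/s), for 0.2 s.
2. with the carriage still clicked home, the mount is pressed square and centred on the pad with about 8 N, steadily for 1.5 s (value of joint carriage above 0.137 m and value of joint pad between 0.006 and 0.014 m and contact force between mount and jig between 4 and 12.5 N and y of mount_front in the frame of pad_face between -0.009 and 0.009 m and x of mount_front in the frame of pad_face between -0.004 and 0.004 m and angle between the x axis of mount and the x axis of pad_face, either way round below 0.1 rad and height (world z) of mount below 0.005 m and angle between mount's own z axis and vertical below 0.08 rad and contact force between any of the fingers, the arm and mount above 2 N), for 1.5 s.
At the end, for the whole second after the job is handed in: Carriage past 0.137 m; robot still pushing the mount (over 2 N); mount flat on the counter (under 5 mm high, 0.08 rad tilt), front on the pad within 4 mm, centred within 9 mm, square within 0.10 rad; pad in 6 to 14 mm; mount presses the jig with 4 to 12.5 N (all of step 2); the arm keeps its last pose, push and grip.
It fails at once if the sprung pad is driven to its bottom (more than 18.5 mm) (value of joint pad above 0.0185 m).
It fails at once if a thing to be left alone is moved more than 30 mm (distance of any of bottle, case1, case2, case3, mathieu, mirror from where it was at the start of the episode above 0.03 m).
It also fails if it takes over 62 s, if anything falls off the work surface, if the arm or the gripper's body presses on something with over 40 N, if the wrist force passes 120 N, or if a joint passes its speed limit or range.

## Working session

There is one attempt and no reset: what is moved stays moved. The work goes in short steps, Python scripts to look and compute and a tool call to move; the robot and the scene stay as the last step left them, time stands still between calls to the robot, and variables do not carry over. Pictures are saved under pics/ and viewed, at most 10 in all, crops included, and the job is handed in when it is done.

Besides the shell and the picture viewer there is one more tool, called after "Emit:" as name(argument=value, ...) on one line, values as JSON. servo_tool: Moves the arm, as the interface text tells. Its arguments: {"type":"object","properties":{"moves":{"type":"array"},"force":{"type":"number"}},"required":["moves"]}

```bash
mkdir -p pics; ls; cat > h.py <<'E'
import numpy as np, cv2
from workcell import *
def toworld(c,p):
    k=calibration(c); return np.array(k["R"]).T@(np.array(p)-np.array(k["t"]))
def cloud(c,depth,mask):
    k=calibration(c); v,u=np.nonzero(mask&(depth>0)); z=depth[v,u]
    n=cv2.undistortPoints(np.stack([u,v],1).astype(float)[:,None],np.array(k["camera_matrix"]),np.array(k["dist"]))[:,0]
    P=np.c_[n*z[:,None],z]; return (P-np.array(k["t"]))@np.array(k["R"])
def shot(c,fn):
    p,d=camera(c); cv2.imwrite(fn,p[:,:,::-1]); return p,d
E
python3 - <<'E'
from h import *
o=get_obs(); print({k:np.round(v,3) for k,v in o.items()}); print(grasp_offset)
for c in ["top","scene"]:
    p,d=shot(c,f"pics/{c}0.png")
    for n in ["jig","carriage_tab","pad_face","mount","mount_front","bottle","case3","mathieu","mirror"]:
        r=mark_of(n,c)[:2]
        print(c,n,[(round(x["score"],2),np.round(toworld(c,x["xyz"]),3)) for x in r])
E
```

```text
pics
{'time': np.float64(0.0), 'q': array([6.4687e+01, 5.0100e+00, 1.0032e+01, 9.5102e+01, 1.0000e-03,
       8.9997e+01]), 'qd': array([-0.042,  0.047, -0.054,  0.079,  0.064,  0.01 ]), 'joint_efforts': array([ 0.0000e+00, -5.2039e+01,  4.6480e+01,  1.6000e-02,  0.0000e+00,
       -0.0000e+00]), 'ee_pos': array([0.235, 0.497, 0.231]), 'tcp_rot': array([-1.7992e+02, -1.0000e-03,  1.5469e+02]), 'wrist_force': array([-0.042,  0.074,  1.008]), 'torque': array([-0.035, -0.019, -0.008]), 'grasp_force': np.float64(0.0), 'opening': np.float64(0.085)}
0.0187
top jig [(0.73, array([ 0.584, -0.392,  0.022])), (0.69, array([ 0.63 ,  0.03 , -0.002]))]
top carriage_tab [(0.96, array([0.638, 0.007, 0.092]))]
top pad_face [(0.57, array([0.559, 0.006, 0.007])), (0.51, array([ 0.581, -0.389,  0.   ]))]
top mount [(0.57, array([ 0.383, -0.231,  0.   ]))]
top mount_front [(0.9, array([ 0.42 , -0.222,  0.012]))]
top bottle [(0.81, array([0.42 , 0.216, 0.002])), (0.37, array([ 0.631,  0.032, -0.001]))]
top case3 [(0.65, array([ 0.584, -0.388,  0.044])), (0.63, array([ 0.582, -0.386, -0.   ]))]
top mathieu [(0.49, array([ 0.645,  0.36 , -0.001]))]
top mirror [(0.63, array([ 0.471,  0.441, -0.003]))]
scene jig [(0.62, array([0.632, 0.032, 0.001])), (0.18, array([ 0.385, -0.229, -0.002]))]
scene carriage_tab [(0.57, array([0.64 , 0.008, 0.097]))]
scene pad_face [(0.65, array([0.554, 0.007, 0.007])), (0.35, array([0.467, 0.448, 0.002]))]
scene mount [(0.77, array([ 0.385, -0.227,  0.   ]))]
scene mount_front [(0.8, array([ 0.417, -0.225,  0.009]))]
scene bottle [(0.93, array([ 0.418,  0.207, -0.   ])), (0.16, array([0.639, 0.01 , 0.098]))]
scene case3 [(0.73, array([ 0.582, -0.389,  0.026])), (0.64, array([ 0.579, -0.393, -0.004]))]
scene mathieu [(0.91, array([0.64 , 0.358, 0.003]))]
scene mirror [(0.83, array([0.472, 0.449, 0.004])), (0.71, array([0.639, 0.36 , 0.004]))]
```

```bash
python3 - <<'E'
from h import *
p,d=camera("top")
P=cloud("top",d,np.ones(d.shape,bool))
def rect(sel,name):
    Q=P[sel]; r=cv2.minAreaRect(Q[:,:2].astype(np.float32)*1000); print(name,len(Q),np.round(r[0],1),np.round(r[1],1),round(r[2],2),"med",np.round(np.median(Q,0),4))
x,y,z=P.T
nj=(np.hypot(x-.63,y-.03)<.16)
rect(nj&(z>.006),"jig all"); rect(nj&(z>.04)&(z<.056),"z48"); rect(nj&(z>.085),"tab"); rect(nj&(z>.007)&(z<.017),"base")
nm=np.hypot(x-.383,y+.229)<.14
rect(nm&(z>.008)&(z<.02)&(x>.34),"foot"); rect(nm&(z>.054)&(z<.064)&(x>.35),"block"); rect(nm&(z>.007),"mount all"); rect(nm&(z>.068)&(x>.36),"pin"); rect(nm&(z>.07)&(x<.34),"ball")
E
```

```text
jig all 2019 [637.5  30.9] [311.9 300.3] 76.07 med [0.6259 0.0237 0.021 ]
z48 551 [608.  30.] [235.4 103.8] 89.21 med [0.6264 0.0052 0.0481]
tab 37 [641.7   7.3] [ 9.1 28.1] 89.85 med [0.6417 0.0087 0.0936]
base 706 [627.6  32.2] [299.8 304.5] 22.21 med [0.615  0.0521 0.0115]
foot 340 [ 423.  -223.3] [255.6 166.1] 88.2 med [ 0.3893 -0.2207  0.0136]
block 143 [ 377.5 -230.8] [51.3 36. ] 11.58 med [ 0.3816 -0.2303  0.0588]
mount all 707 [ 392.3 -226.2] [261.9 236.5] 65.35 med [ 0.3771 -0.2296  0.0166]
pin 9 [ 389.9 -228.7] [7.1 6. ] 87.44 med [ 0.3898 -0.2283  0.0745]
ball 38 [ 291.9 -250.7] [15.1 31.8] 87.97 med [ 0.285  -0.248   0.0782]
```

View pics/top0.png

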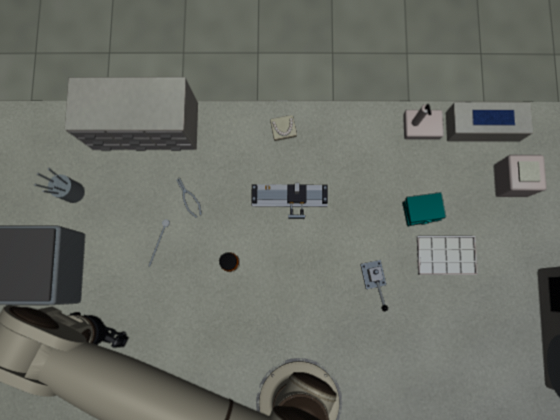

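View pics/scene0.png

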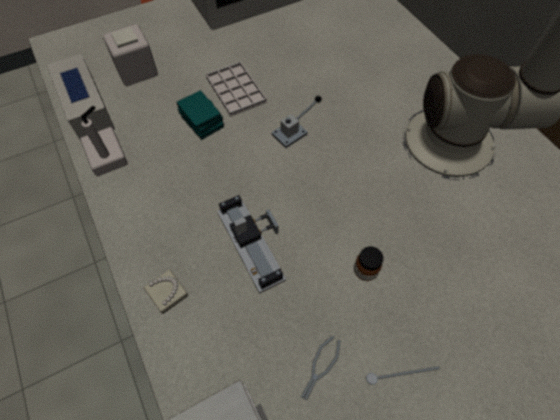

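Emit:
servo_tool(moves=[[[0,0,8.59],[0,0,0],100],[[0,0,8.59],[0,0,0],100],[[0,0,8.59],[0,0,0],100],[[0,0,8.59],[0,0,0],100],[[0,0,8.59],[0,0,0],100],[[0,0,8.59],[0,0,0],100],[[0,0,8.59],[0,0,0],100],[[0,0,8.59],[0,0,0],100],[[0,0,8.59],[0,0,0],100],[[0,0,8.59],[0,0,0],100],[[0,0,8.59],[0,0,0],100],[[0,0,8.59],[0,0,0],100]])

```text
time: 2.25
ee_pos: [0.2863, 0.4663, 0.2312]
tcp_rot: [-177.3, 0.2, 57.2]
wrist_force: [0.3, 1.8, 0.4]
opening: 0.0855
grasp_force: 0.0
```

Emit:
servo_tool(moves=[[[0,0,8.59],[0,0,0],70],[[0,0,8.59],[0,0,0],70],[[0,0,8.59],[0,0,0],70],[[0,0,8.59],[0,0,0],70],[[0,0,8.59],[0,0,0],70],[[0,0,8.59],[0,0,0],70]])

```text
time: 2.85
ee_pos: [0.4364, 0.2819, 0.2317]
tcp_rot: [-168.4, 6.3, 26.6]
wrist_force: [1.5, 1.3, 0.4]
opening: 0.0598
grasp_force: 0.0
```

Emit:
servo_tool(moves=[[[0,0,0],[0,0,0],70],[[0,0,0],[0,0,0],70],[[0,0,0],[0,0,0],70]])

```text
time: 3.15
ee_pos: [0.4352, 0.2838, 0.2319]
tcp_rot: [-168.4, 6.3, 26.9]
wrist_force: [0.6, 0.3, -0.0]
opening: 0.0601
grasp_force: 0.0
```

```bash
python3 - <<'E'
from h import *
o=get_obs(); print({k:np.round(o[k],3) for k in ("time","q","qd","ee_pos","tcp_rot")})
E
```

```text
{'time': np.float64(3.15), 'q': array([ 26.804,   6.602,  10.972, 100.664,  11.55 , 179.942]), 'qd': array([ 1.03 , -0.158,  0.043, -0.058, -0.071, -0.007]), 'ee_pos': array([0.435, 0.284, 0.232]), 'tcp_rot': array([-168.444,    6.283,   26.861])}
```

```bash
cat >> h.py <<'E'
from scipy.spatial.transform import Rotation as Ro
def plan(pos,rpy):
    "rotation first (tool rotvec), then shift in the tool axes as they stand after it"
    o=get_obs(); R=Ro.from_euler('xyz',o["tcp_rot"],degrees=True); T=Ro.from_euler('xyz',rpy,degrees=True)
    print("turn",np.round((R.inv()*T).as_rotvec(degrees=True),2),"shift after",np.round(T.inv().apply(np.array(pos)-o["ee_pos"]),4),"shift before",np.round(R.inv().apply(np.array(pos)-o["ee_pos"]),4))
E
python3 - <<'E'
from h import *
plan([.6,.0,.26],[180,0,179])
plan([.6,.0,.26],[180,0,100])
E
```

```text
turn [ -12.13  -13.28 -151.9 ] shift after [-0.1697 -0.2809 -0.0281] shift before [ 0.0156  0.315  -0.0951]
turn [-13.94  -1.98 -73.43] shift after [-0.3081  0.113  -0.0281] shift before [ 0.0156  0.315  -0.0951]
```

Emit:
servo_tool(moves=[[[-0.674,-0.738,-8.44],[0,0,0],70],[[-0.674,-0.738,-8.44],[0,0,0],70],[[-0.674,-0.738,-8.44],[0,0,0],70],[[-0.674,-0.738,-8.44],[0,0,0],70],[[-0.674,-0.738,-8.44],[0,0,0],70],[[-0.674,-0.738,-8.44],[0,0,0],70],[[-0.674,-0.738,-8.44],[0,0,0],70],[[-0.674,-0.738,-8.44],[0,0,0],70],[[-0.674,-0.738,-8.44],[0,0,0],70],[[-0.674,-0.738,-8.44],[0,0,0],70],[[-0.674,-0.738,-8.44],[0,0,0],70],[[-0.674,-0.738,-8.44],[0,0,0],70]])

```text
time: 4.35
ee_pos: [0.4346, 0.2847, 0.2319]
tcp_rot: [-174.7, -2.2, 128.7]
wrist_force: [-0.5, 1.0, 0.5]
opening: 0.06
grasp_force: 0.0
```

Emit:
servo_tool(moves=[[[-0.674,-0.738,-8.44],[0,0,0],70],[[-0.674,-0.738,-8.44],[0,0,0],70],[[-0.674,-0.738,-8.44],[0,0,0],70],[[-0.674,-0.738,-8.44],[0,0,0],70],[[-0.674,-0.738,-8.44],[0,0,0],70],[[-0.674,-0.738,-8.44],[0,0,0],70],[[0,0,0],[0,0,0],70]])

```text
time: 5.05
ee_pos: [0.4344, 0.2844, 0.2323]
tcp_rot: [180.0, 0.0, 179.2]
wrist_force: [0.4, 0.2, 0.4]
opening: 0.0596
grasp_force: 0.0
```

```bash
python3 - <<'E'
from h import *
o=get_obs(); print(o["ee_pos"],o["tcp_rot"],o["q"])
plan([.6,.0,.26],[180,0,179])
E
```

```text
[0.43444539 0.28436451 0.23228027] [1.79964348e+02 4.29631046e-02 1.79245243e+02] [3.32035355e+01 7.08270632e-01 5.74543008e+00 9.49816092e+01
 5.57250072e-03 3.39582820e+01]
turn [0.04 0.04 0.25] shift after [-0.1705 -0.2814 -0.0277] shift before [-0.1693 -0.2821 -0.0278]
```

Emit:
servo_tool(moves=[[[0,0,0],[-0.024,-0.04,-0.004],70],[[0,0,0],[-0.024,-0.04,-0.004],70],[[0,0,0],[-0.024,-0.04,-0.004],70],[[0,0,0],[-0.024,-0.04,-0.004],70],[[0,0,0],[-0.024,-0.04,-0.004],70],[[0,0,0],[-0.024,-0.04,-0.004],70],[[0,0,0],[-0.025,-0.04,-0.004],70],[[0,0,0],[0,0,0],70]])

```text
time: 5.85
ee_pos: [0.6013, -0.0032, 0.2588]
tcp_rot: [-179.9, -0.1, 178.5]
wrist_force: [0.8, 0.9, -0.6]
opening: 0.0599
grasp_force: 0.0
```

```bash
python3 - <<'E'
from h import *
o=get_obs(); print(o["ee_pos"],o["tcp_rot"])
p,d=shot("wrist","pics/w1.png")
for n in ["jig","carriage_tab","pad_face"]:
    print(n,[(round(x["score"],2),np.round(toworld("wrist",x["xyz"]),4)) for x in mark_of(n,"wrist")[:2]])
np.save("w1.npy",cloud("wrist",d,np.ones(d.shape,bool)))
P=np.load("w1.npy"); x,y,z=P.T
def rect(sel,name):
    Q=P[sel]
    if len(Q)<5: print(name,len(Q)); return
    r=cv2.minAreaRect(Q[:,:2].astype(np.float32)*1000); print(name,len(Q),np.round(r[0],1),np.round(r[1],1),round(r[2],2),"med",np.round(np.median(Q,0),4))
nj=(np.hypot(x-.63,y-.03)<.16)
rect(nj&(z>.09)&(z<.1),"tab"); rect(nj&(z>.04)&(z<.053)&(x<.575),"pad top"); rect(nj&(z>.04)&(z<.056)&(x>.575),"blocks+carr");rect(nj&(z>.009)&(z<.016)&(x>.585),"base")
E
```

```text
[ 0.60131547 -0.0031593   0.25875941] [-1.79932321e+02 -6.30109271e-02  1.78510690e+02]
jig [(0.85, array([ 0.6255,  0.0327, -0.0015]))]
carriage_tab [(0.98, array([0.6343, 0.0135, 0.0936]))]
pad_face [(0.57, array([0.549 , 0.0098, 0.0094]))]
tab 292 [635.  12.] [13.  25.1] 89.65 med [0.6338 0.012  0.0958]
pad top 460 [562.2  12.5] [23.5 51.9] 0.0 med [0.5558 0.0108 0.0453]
blocks+carr 3367 [614.6  34.9] [237.2  78.2] 89.89 med [0.6203 0.0125 0.0499]
base 3316 [625.5  34.7] [ 70.7 240.1] 0.14 med [0.6041 0.0578 0.0128]
```

View pics/w1.png

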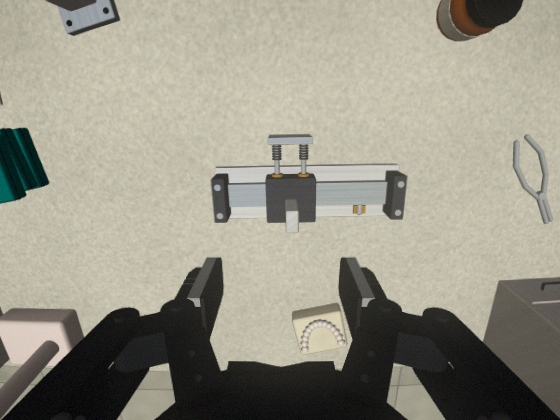

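Emit:
servo_tool(moves=[[[0,0,-1.4],[-0.018,0.007,0.025],60],[[0,0,0],[-0.018,0.007,0.035],60],[[0,0,0],[0,0,0.04],60],[[0,0,0],[0,0,0.04],60],[[0,0,0],[0,0,0.035],60],[[0,0,0],[0,0,0.02],60],[[0,0,0],[0,0,0],50],[[0,0,0],[0,0,0],40]])

```text
time: 6.85
ee_pos: [0.6352, 0.0152, 0.0658]
tcp_rot: [-180.0, 0.0, -179.6]
wrist_force: [0.5, 0.5, 0.8]
opening: 0.0341
grasp_force: 0.0
```

```bash
python3 - <<'E'
from h import *
o=get_obs(); print(o["ee_pos"],o["tcp_rot"])
p,d=shot("wrist","pics/w2.png")
for n in ["carriage_tab","pad_face"]:
    print(n,[(round(x["score"],2),np.round(toworld("wrist",x["xyz"]),4)) for x in mark_of(n,"wrist")[:2]])
E
```

```text
[0.63518666 0.01517764 0.06578689] [-1.79995765e+02  8.92663850e-03 -1.79595426e+02]
carriage_tab [(0.82, array([0.6397, 0.0099, 0.0939]))]
pad_face []
```

View pics/w2.png

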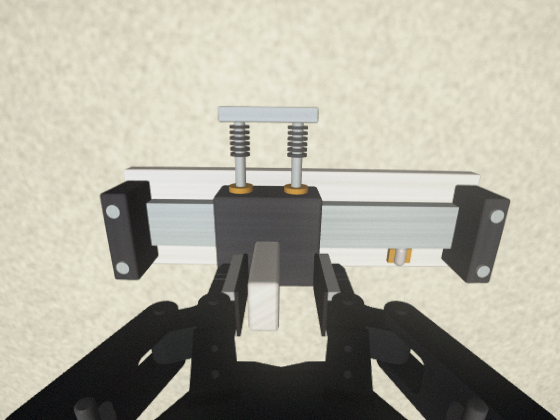

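Emit:
servo_tool(moves=[[[0,0,0],[-0.002,-0.005,0],20],[[0,0,0],[0,0,0],5],[[0,0,0],[0,0,0],5],[[0,0,0],[0,0,0],5]], force=40)

```text
time: 7.4
ee_pos: [0.6383, 0.0085, 0.0662]
tcp_rot: [-180.0, 0.1, -179.7]
wrist_force: [0.4, -1.3, 5.4]
opening: 0.0133
grasp_force: 40.1
```

Emit:
servo_tool(moves=[[[0,0,0],[0,0.01,0],5],[[0,0,0],[0,0.015,0],5],[[0,0,0],[0,0.015,0],5],[[0,0,0],[0,0.015,0],5],[[0,0,0],[0,0.01,0],5],[[0,0,0],[0,0.005,0],5],[[0,0,0],[0,0.002,0],5],[[0,0,0],[0,0,0],5]])

```text
time: 8.2
ee_pos: [0.6386, 0.0816, 0.0662]
tcp_rot: [180.0, 0.2, -179.7]
wrist_force: [5.0, 0.9, 3.9]
opening: 0.0133
grasp_force: 40.1
```

Emit:
servo_tool(moves=[[[0,0,0],[0,0.003,0],5],[[0,0,0],[0,0.003,0],5],[[0,0,0],[0,0.003,0],5],[[0,0,0],[0,0.003,0],5],[[0,0,0],[0,0,0],5]])

```text
time: 8.7
ee_pos: [0.6387, 0.0902, 0.0662]
tcp_rot: [-179.7, 0.2, -179.8]
wrist_force: [6.3, -14.2, 6.5]
opening: 0.0135
grasp_force: 40.3
```

Emit:
servo_tool(moves=[[[0,0,0],[0,0.002,0],5],[[0,0,0],[0,0.002,0],5],[[0,0,0],[0,0.002,0],5],[[0,0,0],[0,0,0],5]])

```text
time: 9.1
ee_pos: [0.6387, 0.0992, 0.0663]
tcp_rot: [180.0, 0.2, -179.7]
wrist_force: [6.3, 2.0, 4.4]
opening: 0.0131
grasp_force: 40.4
```

Emit:
servo_tool(moves=[[[0,0,0],[0,0.002,0],5],[[0,0,0],[0,0.001,0],5],[[0,0,0],[0,0,0],5]])

```text
time: 9.4
ee_pos: [0.6387, 0.1002, 0.0662]
tcp_rot: [-179.8, 0.2, -179.8]
wrist_force: [6.1, -9.5, 4.2]
opening: 0.0134
grasp_force: 40.5
```

Emit:
servo_tool(moves=[[[0,0,0],[0,0.002,0],5],[[0,0,0],[0,0,0],5],[[0,0,0],[0,0,0],5]])

```text
time: 9.7
ee_pos: [0.6388, 0.1018, 0.0662]
tcp_rot: [-179.8, 0.2, -179.8]
wrist_force: [5.2, -10.9, 4.8]
opening: 0.0133
grasp_force: 40.5
```

Emit:
servo_tool(moves=[[[0,0,0],[0,0.002,0],5],[[0,0,0],[0,0,0],5],[[0,0,0],[0,0,0],5]])

```text
time: 10.0
ee_pos: [0.6387, 0.1022, 0.0662]
tcp_rot: [-179.6, 0.2, -179.9]
wrist_force: [7.1, -19.5, 5.5]
opening: 0.0137
grasp_force: 40.6
```

```bash
python3 - <<'E'
from h import *
o=get_obs(); print(o["ee_pos"],o["wrist_force"])
p,d=shot("wrist","pics/w3.png"); o=get_obs(); print(o["ee_pos"],o["wrist_force"])
E
```

```text
[0.6387142  0.10218805 0.0661982 ] [  7.11746124 -19.5045765    5.45924457]
[0.6387176  0.10220187 0.06626262] [  6.12012727 -18.57806845   5.81018246]
```

View pics/w3.png

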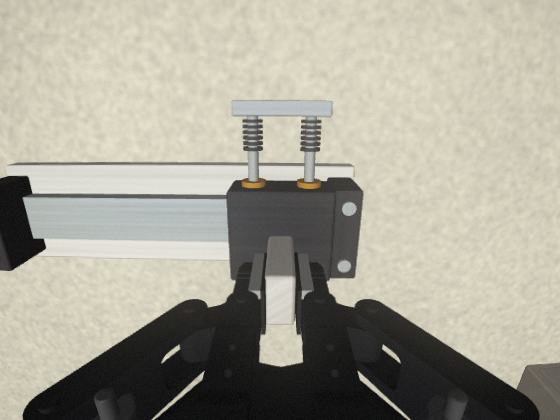

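Emit:
servo_tool(moves=[[[0,0,0],[0,-0.003,0],5],[[0,0,0],[0,0,0],5],[[0,0,0],[0,0,0],30],[[0,0,0],[0,0,0],40],[[0,0,0],[0,0,0],40],[[0,0,0],[0,0,-0.02],40],[[0,0,0],[0,0,-0.035],40],[[0,0,0],[0,0,-0.035],40],[[0,0,0],[0.01,0,-0.035],40],[[0,0,0],[0.01,0,-0.03],60],[[0,0,0],[0,0,0],60],[[0,0,0],[0,0,0],70]])

```text
time: 11.25
ee_pos: [0.617, 0.1032, 0.2202]
tcp_rot: [180.0, 0.0, -179.6]
wrist_force: [0.2, 0.5, -0.5]
opening: 0.0598
grasp_force: 0.0
```

```bash
python3 - <<'E'
from h import *
o=get_obs(); print(o["ee_pos"],o["tcp_rot"],o["time"])
p,d=shot("wrist","pics/w4.png")
for n in ["jig","carriage_tab","pad_face"]:
    print(n,[(round(x["score"],2),np.round(toworld("wrist",x["xyz"]),4)) for x in mark_of(n,"wrist")[:2]])
P=cloud("wrist",d,np.ones(d.shape,bool)); x,y,z=P.T
def rect(sel,name):
    Q=P[sel]; r=cv2.minAreaRect(Q[:,:2].astype(np.float32)*1000); print(name,len(Q),np.round(r[0],1),np.round(r[1],1),round(r[2],2),"med",np.round(np.median(Q,0),4))
nj=(np.hypot(x-.63,y-.05)<.16)
rect(nj&(z>.09)&(z<.1),"tab"); rect(nj&(z>.042)&(z<.05)&(x<.564),"pad top"); rect(nj&(z>.009)&(z<.016)&(x>.585),"base"); rect(nj&(z>.045)&(z<.056)&(x>.585),"carr")
E
```

```text
[0.61701601 0.10316289 0.22018647] [ 1.79991519e+02  4.80271720e-02 -1.79623279e+02] 11.25
jig [(0.56, array([ 0.6249,  0.0276, -0.0046])), (0.45, array([0.6395, 0.1032, 0.092 ]))]
carriage_tab [(0.64, array([0.6369, 0.1059, 0.088 ]))]
pad_face [(0.61, array([0.5516, 0.0995, 0.0062]))]
tab 379 [637.2 100.5] [26.1 13.3] 0.59 med [0.6369 0.1006 0.0924]
pad top 356 [555.9 101.3] [ 8.  51.8] 0.34 med [0.5559 0.1008 0.0429]
base 3699 [626.3  29.5] [239.2  70.3] 89.8 med [0.6064 0.0029 0.01  ]
carr 2658 [626.5  29.8] [234.2  55.9] 89.5 med [0.6219 0.1011 0.0476]
```

```bash
python3 - <<'E'
from h import *
plan([.383,-.229,.20],[180,0,-168.7])
E
```

```text
turn [-1.000e-02 -1.600e-01 -1.094e+01] shift after [ 0.294  -0.2797  0.0181] shift before [ 0.2356 -0.3304  0.0189]
```

Emit:
servo_tool(moves=[[[0,0,-5.47],[0,0,0],100],[[0,0,-5.47],[0,0,0],100],[[0,0,0],[0.037,-0.035,0.002],100],[[0,0,0],[0.037,-0.035,0.002],100],[[0,0,0],[0.037,-0.035,0.002],100],[[0,0,0],[0.037,-0.035,0.002],100],[[0,0,0],[0.037,-0.035,0.002],100],[[0,0,0],[0.037,-0.035,0.002],100],[[0,0,0],[0.037,-0.035,0.003],100],[[0,0,0],[0.036,-0.035,0.003],100],[[0,0,0],[0,0,0],100],[[0,0,0],[0,0,0],100]])

```text
time: 12.65
ee_pos: [0.3857, -0.2245, 0.2015]
tcp_rot: [180.0, -0.1, -168.9]
wrist_force: [0.2, 0.3, -0.6]
opening: 0.0856
grasp_force: 0.0
```

```bash
python3 - <<'E'
from h import *
o=get_obs(); print(o["ee_pos"],o["tcp_rot"],o["time"])
p,d=shot("wrist","pics/w5.png")
for n in ["mount","mount_front"]:
    print(n,[(round(x["score"],2),np.round(toworld("wrist",x["xyz"]),4)) for x in mark_of(n,"wrist")[:2]])
P=cloud("wrist",d,np.ones(d.shape,bool)); x,y,z=P.T
def rect(sel,name):
    Q=P[sel]; r=cv2.minAreaRect(Q[:,:2].astype(np.float32)*1000); print(name,len(Q),np.round(r[0],1),np.round(r[1],1),round(r[2],2),"med",np.round(np.median(Q,0),4))
nj=(np.hypot(x-.384,y+.229)<.056)
rect(nj&(z>.056)&(z<.065),"block"); rect(nj&(z>.009)&(z<.018),"foot")
E
```

```text
[ 0.38567161 -0.22451912  0.20147928] [ 1.79954509e+02 -5.78239495e-02 -1.68894581e+02] 12.65
mount [(0.7, array([ 0.3795, -0.2277, -0.0036]))]
mount_front [(0.73, array([ 0.4211, -0.2206,  0.0076]))]
block 1480 [ 364.8 -231.9] [72.9 35.1] 12.13 med [ 0.3766 -0.2309  0.06  ]
foot 2224 [ 380.4 -228.4] [79.8 64.2] 11.7 med [ 0.3669 -0.2264  0.0142]
```

View pics/w5.png

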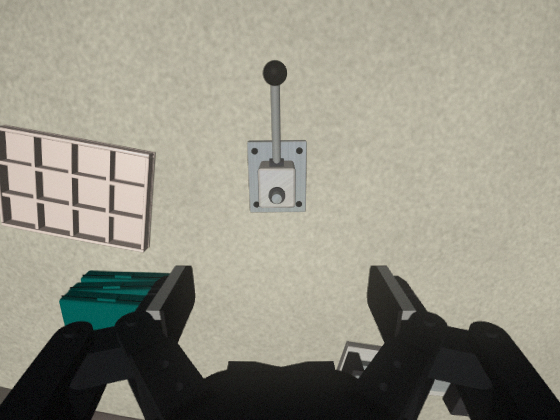

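Emit:
servo_tool(moves=[[[0,0,-0.6],[0.006,-0.003,0.03],100],[[0,0,0],[0,0,0.035],100],[[0,0,0],[0,0,0.035],100],[[0,0,0],[0,0,0.035],100],[[0,0,0],[0,0,0.03],80],[[0,0,0],[0,0,0.012],70],[[0,0,0],[0,0,0],60],[[0,0,0],[0,0,0],55]], force=60)

```text
time: 13.6
ee_pos: [0.3821, -0.2277, 0.0264]
tcp_rot: [-180.0, 0.0, -168.0]
wrist_force: [-0.3, -0.4, 0.5]
opening: 0.0473
grasp_force: 0.0
```

Emit:
servo_tool(moves=[[[0,0,0],[0,0,0],30],[[0,0,0],[0,0,0],20],[[0,0,0],[0,0,0],20],[[0,0,0],[0,0,0],20]])

```text
time: 14.0
ee_pos: [0.3825, -0.2284, 0.0272]
tcp_rot: [-179.9, 0.2, -168.1]
wrist_force: [0.6, 1.4, 6.9]
opening: 0.0356
grasp_force: 61.8
```

Emit:
servo_tool(moves=[[[0,0,0],[0,0,-0.01],20],[[0,0,0],[0,0,-0.015],20],[[0,0,3],[0,0,-0.005],20],[[0,0,3],[0,0,0],20],[[0,0,3],[0,0,0],20],[[0,0,2.7],[0,0,0],20],[[0,0,0],[0,0,0],20]])

```text
time: 14.7
ee_pos: [0.381, -0.2278, 0.0556]
tcp_rot: [-180.0, -0.0, -179.9]
wrist_force: [0.2, 0.6, -5.4]
opening: 0.035
grasp_force: 61.0
```

```bash
python3 - <<'E'
from h import *
o=get_obs(); print(o["ee_pos"],o["tcp_rot"],o["opening"],o["wrist_force"])
plan([.455,.1005,.055],[180,0,-179.8])
E
```

```text
[ 0.38100467 -0.22779427  0.05558832] [-1.79995523e+02 -3.52900063e-02 -1.79853430e+02] 0.035002170050810855 [ 0.18711144  0.55198331 -5.35218048]
turn [-0.   -0.04 -0.05] shift after [-0.0751  0.328   0.0006] shift before [-0.0748  0.3281  0.0005]
```

Emit:
servo_tool(moves=[[[0,0,0],[-0.005,0.02,0],20],[[0,0,0],[-0.01,0.035,0],20],[[0,0,0],[-0.01,0.04,0],20],[[0,0,0],[-0.01,0.04,0],20],[[0,0,0],[-0.01,0.04,0],20],[[0,0,0],[-0.01,0.04,0],20],[[0,0,0],[-0.01,0.04,0],20],[[0,0,0],[-0.005,0.04,0],20],[[0,0,0],[-0.005,0.023,0],20],[[0,0,0],[0,0.01,0],20],[[0,0,0],[0,0,0],20],[[0,0,0],[0,0,0],20]])

```text
time: 15.9
ee_pos: [0.4548, 0.0998, 0.0551]
tcp_rot: [-180.0, -0.0, -179.8]
wrist_force: [0.1, -0.2, -5.1]
opening: 0.035
grasp_force: 61.8
```

```bash
python3 - <<'E'
from h import *
o=get_obs(); print(o["ee_pos"],o["tcp_rot"],o["wrist_force"],o["time"])
for c in ["wrist","top"]:
    p,d=shot(c,f"pics/{c}6.png")
    for n in ["mount_front","pad_face","mount"]:
        print(c,n,[(round(x["score"],2),np.round(toworld(c,x["xyz"]),4)) for x in mark_of(n,c)[:1]])
    if c=="wrist":
        P=cloud("wrist",d,np.ones(d.shape,bool)); x,y,z=P.T
        def rect(sel,name):
            Q=P[sel]
            if len(Q)<5: return print(name,len(Q))
            r=cv2.minAreaRect(Q[:,:2].astype(np.float32)*1000); print(name,len(Q),np.round(r[0],1),np.round(r[1],1),round(r[2],2))
        rect((abs(x-.455)<.07)&(abs(y-.1)<.06)&(z>.03)&(z<.05),"foot"); rect((z>.041)&(z<.05)&(abs(x-.556)<.011)&(abs(y-.1)<.05),"pad")
E
```

```text
[0.45481222 0.09975206 0.05512482] [-1.79960074e+02 -4.11856683e-02 -1.79780628e+02] [ 0.14209825 -0.24440337 -5.05092459] 15.9
wrist mount_front []
wrist pad_face [(0.71, array([0.5533, 0.1009, 0.008 ]))]
wrist mount [(0.58, array([0.4496, 0.1005, 0.0275]))]
foot 5785 [435.2  99.6] [64.4 47.7] 89.99
pad 0
top mount_front []
top pad_face [(0.32, array([ 0.584 , -0.3884,  0.0415]))]
top mount []
```

View pics/wrist6.png

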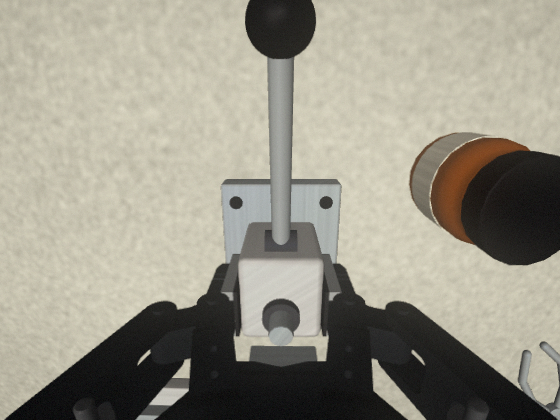

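Emit:
servo_tool(moves=[[[0,0,0],[0,0,0.01],20],[[0,0,0],[0,0,0.01],20],[[0,0,0],[0,0,0.005],20],[[0,0,0],[0,0,0.002],20],[[0,0,0],[0,0,0],20],[[0,0,0],[0,0,0],20]])

```text
time: 16.9
ee_pos: [0.4552, 0.1005, 0.0282]
tcp_rot: [-180.0, 0.0, -179.8]
wrist_force: [0.4, -0.1, -4.7]
opening: 0.0352
grasp_force: 61.8
```

Emit:
servo_tool(moves=[[[0,0,0],[0,0,0.001],20],[[0,0,0],[0,0,0],20],[[0,0,0],[0,0,0],20]])

```text
time: 17.2
ee_pos: [0.4553, 0.1005, 0.0273]
tcp_rot: [-180.0, 0.0, -179.8]
wrist_force: [0.5, 1.0, -4.1]
opening: 0.0352
grasp_force: 61.8
```

Emit:
servo_tool(moves=[[[0,0,0],[0,0,0.0006],20],[[0,0,0],[0,0,0],20],[[0,0,0],[0,0,0],20]])

```text
time: 17.5
ee_pos: [0.4553, 0.1005, 0.0272]
tcp_rot: [180.0, 0.0, -179.8]
wrist_force: [-2.6, 0.4, 6.1]
opening: 0.0351
grasp_force: 63.1
```

Emit:
servo_tool(moves=[[[0,0,0],[-0.01,0,0],20],[[0,0,0],[-0.013,0,0],20],[[0,0,0],[-0.013,0,0],20],[[0,0,0],[-0.01,0,0],20],[[0,0,0],[-0.004,0,0],20],[[0,0,0],[0,0,0],20],[[0,0,0],[0,0,0],20]])

```text
time: 18.2
ee_pos: [0.5059, 0.1007, 0.0272]
tcp_rot: [180.0, 0.1, -179.8]
wrist_force: [1.0, 0.4, 5.1]
opening: 0.0353
grasp_force: 63.1
```

Emit:
servo_tool(moves=[[[0,0,0],[-0.004,0,0],20],[[0,0,0],[-0.003,0,0],20],[[0,0,0],[0,0,0],20],[[0,0,0],[0,0,0],20]])

```text
time: 18.6
ee_pos: [0.5122, 0.1007, 0.0272]
tcp_rot: [180.0, 0.0, -179.8]
wrist_force: [-3.8, 0.3, 7.0]
opening: 0.0351
grasp_force: 63.6
```

Emit:
servo_tool(moves=[[[0,0,0],[-0.002,0,0],20],[[0,0,0],[-0.002,0,0],20],[[0,0,0],[0,0,0],20],[[0,0,0],[0,0,0],20]])

```text
time: 19.0
ee_pos: [0.516, 0.1008, 0.0272]
tcp_rot: [180.0, -0.0, -179.8]
wrist_force: [-4.9, 0.1, 8.3]
opening: 0.035
grasp_force: 63.5
```

Emit:
servo_tool(moves=[[[0,0,0],[-0.002,0,0],20],[[0,0,0],[-0.002,0,0],20],[[0,0,0],[0,0,0],20],[[0,0,0],[0,0,0],20]])

```text
time: 19.4
ee_pos: [0.5195, 0.1007, 0.0272]
tcp_rot: [180.0, -0.1, -179.8]
wrist_force: [-7.5, 0.7, 9.9]
opening: 0.0354
grasp_force: 63.8
```

Emit:
servo_tool(moves=[[[0,0,0],[-0.002,0,0],20],[[0,0,0],[-0.002,0,0],20],[[0,0,0],[-0.001,0,0],20],[[0,0,0],[0,0,0],20],[[0,0,0],[0,0,0],20]])

```text
time: 19.9
ee_pos: [0.5234, 0.1007, 0.0273]
tcp_rot: [-180.0, -0.2, -179.8]
wrist_force: [-13.5, -0.0, 14.5]
opening: 0.0355
grasp_force: 64.5
```

```bash
python3 - <<'E'
from h import *
o=get_obs(); print(o["ee_pos"],o["tcp_rot"],o["wrist_force"],o["torque"])
p,d=shot("scene","pics/s7.png")
for n in ["mount_front","pad_face","mount","jig","carriage_tab"]:
    print(n,[(round(x["score"],2),np.round(toworld("scene",x["xyz"]),4)) for x in mark_of(n,"scene")[:1]])
cv2.imwrite("pics/s7c.png",cv2.resize(p[150:350,160:440,::-1],None,fx=2.8,fy=2.8,interpolation=cv2.INTER_CUBIC))
E
```

```text
[0.5233711  0.10070048 0.02729248] [-179.99780793   -0.1822636  -179.79983987] [-13.51381445  -0.04283895  14.52673122] [-0.25784744  2.65336844 -0.17183093]
mount_front [(0.62, array([0.5583, 0.1019, 0.0112]))]
pad_face [(0.57, array([0.5619, 0.1035, 0.0065]))]
mount [(0.77, array([0.525 , 0.1061, 0.0016]))]
jig [(0.85, array([ 0.6294,  0.0331, -0.0033]))]
carriage_tab [(0.94, array([0.6401, 0.1032, 0.096 ]))]
```

View pics/s7c.png

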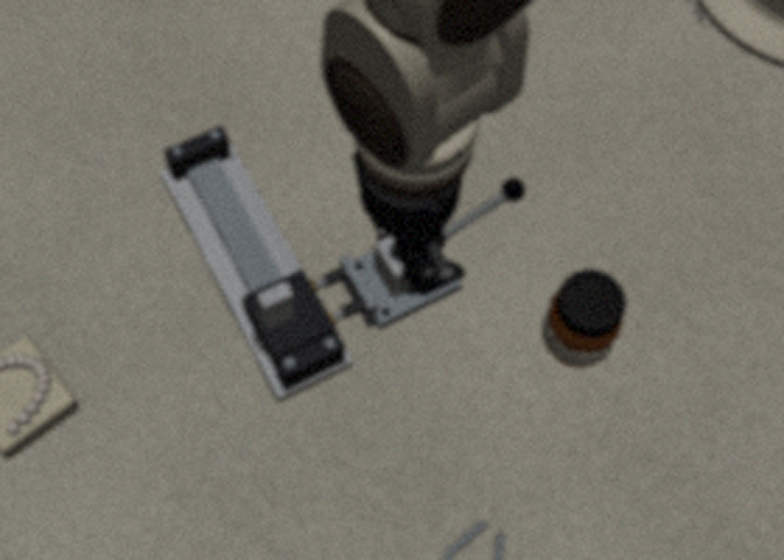

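Emit:
servo_tool(moves=[[[0,0,0],[-0.001,0,0],20],[[0,0,0],[0,0,0],20],[[0,0,0],[0,0,0],20],[[0,0,0],[0,0,0],20],[[0,0,0],[0,0,0],20],[[0,0,0],[0,0,0],20],[[0,0,0],[0,0,0],20],[[0,0,0],[0,0,0],20],[[0,0,0],[0,0,0],20],[[0,0,0],[0,0,0],20],[[0,0,0],[0,0,0],20],[[0,0,0],[0,0,0],20]])

```text
time: 21.4
ee_pos: [0.5241, 0.1007, 0.0273]
tcp_rot: [-180.0, -0.2, -179.8]
wrist_force: [-16.2, -0.7, 15.8]
opening: 0.0354
grasp_force: 64.7
```

```bash
python3 - <<'E'
from h import *
o=get_obs(); print(o["ee_pos"],o["tcp_rot"],o["wrist_force"],o["torque"])
for c in ["wrist","scene"]:
    p,d=shot(c,f"pics/{c}8.png"); P=cloud(c,d,np.ones(d.shape,bool)); x,y,z=P.T
    def rect(sel,name):
        Q=P[sel]
        if len(Q)<5: return print(name,len(Q))
        r=cv2.minAreaRect(Q[:,:2].astype(np.float32)*1000); print(c,name,len(Q),np.round(r[0],1),np.round(r[1],1),round(r[2],2),np.round(np.percentile(Q,[2,98],axis=0),4).tolist())
    rect((abs(x-.52)<.06)&(abs(y-.1)<.045)&(z>.009)&(z<.02),"foot"); rect((z>.035)&(z<.05)&(abs(x-.565)<.02)&(abs(y-.1)<.04),"pad")
    if c=="scene": rect((z>.045)&(z<.056)&(abs(x-.63)<.04)&(abs(y-.08)<.05),"carr"); rect((z>.085)&(abs(x-.64)<.03)&(abs(y-.1)<.03),"tab")
E
```

```text
[0.524148   0.10068696 0.02731909] [-179.99996392   -0.20479736 -179.79968216] [-16.1537652   -0.68724038  15.77581528] [-0.25548249  2.90627538 -0.17094221]
wrist foot 5468 [504.3 100.7] [47.8 64.5] 0.15 [[0.4808, 0.0697, 0.0116], [0.5215, 0.1319, 0.0159]]
wrist pad 2039 [568.2 101.5] [18.9 50.1] 2.05 [[0.56, 0.0779, 0.0357], [0.5687, 0.1244, 0.0458]]
scene foot 291 [528.2 100.5] [64.6 87.9] 89.54 [[0.4912, 0.0704, 0.0098], [0.5715, 0.1322, 0.0182]]
scene pad 133 [573.9 101.8] [21.3 52. ] 0.63 [[0.5644, 0.0776, 0.0356], [0.5841, 0.1265, 0.0472]]
scene carr 443 [631.1 100.2] [56.5 59.1] 0.38 [[0.6045, 0.0725, 0.0462], [0.6586, 0.1292, 0.053]]
scene tab 88 [641.2 101.3] [26.2 14.8] 2.14 [[0.6292, 0.0942, 0.0868], [0.6538, 0.1085, 0.0973]]
```

Emit:
servo_tool(moves=[[[0,0,0],[0,0,0],20],[[0,0,0],[0,0,0],20],[[0,0,0],[0,0,0],20],[[0,0,0],[0,0,0],20],[[0,0,0],[0,0,0],20],[[0,0,0],[0,0,0],20],[[0,0,0],[0,0,0],20],[[0,0,0],[0,0,0],20],[[0,0,0],[0,0,0],20],[[0,0,0],[0,0,0],20],[[0,0,0],[0,0,0],20],[[0,0,0],[0,0,0],20]])

```text
time: 22.7
ee_pos: [0.5241, 0.1007, 0.0273]
tcp_rot: [-180.0, -0.2, -179.8]
wrist_force: [-15.7, -0.6, 16.0]
opening: 0.0353
grasp_force: 64.7
```

Emit:
servo_tool(moves=[[[0,0,0],[0,0,0],20],[[0,0,0],[0,0,0],20],[[0,0,0],[0,0,0],20],[[0,0,0],[0,0,0],20],[[0,0,0],[0,0,0],20],[[0,0,0],[0,0,0],20],[[0,0,0],[0,0,0],20],[[0,0,0],[0,0,0],20],[[0,0,0],[0,0,0],20],[[0,0,0],[0,0,0],20],[[0,0,0],[0,0,0],20],[[0,0,0],[0,0,0],20]])

```text
time: 23.9
ee_pos: [0.5241, 0.1007, 0.0273]
tcp_rot: [-180.0, -0.2, -179.8]
wrist_force: [-15.5, 0.5, 16.2]
opening: 0.0352
grasp_force: 64.7
```

```bash
python3 - <<'E'
from h import *
o=get_obs(); print(o["ee_pos"],o["wrist_force"],o["grasp_force"])
print(job_done())
E
```

```text
[0.5241187  0.10068185 0.02730062] [-15.46135257   0.45468133  16.16317137] 64.6636962890625
the job is handed in; nothing more can be done
None
```

I handed the job in at about 24 s with the carriage pushed home and the gripper still holding the mount, flat, square and centred, against the sprung pad; the push had been held for about 3.7 s. By my estimate the pad is 8 to 12 mm in (about 7 to 9.5 N), but the pad force was inferred from camera positions and wrist force, not read directly, and the hand-in returned no verdict.

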